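# Turn the tea carousel

### The arm

A 6-joint arm with a two-finger parallel gripper is mounted at the origin on the work surface. World frame = base frame: x ahead of the robot, y to its left, z up, the work surface at z = 0. Lengths are in mm, angles in rad, forces in N, time in s.
With the tool pointing down it reaches from about 275 to 750 mm from the base axis. Payload 10.2 kg.
Tool frame: the origin (TCP) lies midway between the tips of the shut fingers; the grasp point (between the pads) lies 19 mm behind it; z points along the fingers, y is the line along which they close (so a half turn about z gives the same grasp; the last joint's range is limited). The gripper opens to 85 mm and grips with 20 to 120 N. Pads are 22 mm wide; open, the fingers measure 114 mm over their backs; the gripper's body (76 mm by 85 mm) begins 54 mm behind the grasp point. The pads swing forward as they close: fully open they stand 13 mm farther back than shut.
Start: joints at [0.894, 0.313, 1.498, -0, 1.331, -0.223], TCP at [230.165, 471.864, 231.294] pointing down, gripper open.
Joint ranges: [-2.94, 2.94], [-0.97, 2.17], [0.19, 2.56], [-1.23, 4.37], [0.02, 3.11], [-2.88, 2.88]. Speed limits (rad/s): [2.39, 2.39, 3.01, 3.14, 3.14, 3.14].

### API

Orientations are given as a unit quaternion [w, x, y, z].
In Python, from rig import ctrl gives the robot as it stands.
- The arm moves only by the tool send_rows, never from a script. Its argument "targets" is a list of rows, each a list of 7 numbers: the closure, from -1 (fully open) to 1 (shut), so that 0 is half open, then the shift along the tool's x, y, z in m, then the turn, a rotation vector about the tool's x, y, z in rad. In form: [[claw, dx, dy, dz, ax, ay, az], ...]. A call has exactly 10 rows; each row shifts and turns the commanded pose from where the row before left it, along the tool's axes as they then stand; what a row does not reach is not made up. A row lasts 1/8 s, in which the tool goes at most 62.5 mm and 10.7 degrees, less where a joint would pass 70% of its speed; a pose out of reach is approached as far as the arm can. A call with a gripper value outside its range is refused whole. The fingers move at their own pace and stop on an object; "squeeze" is the grip in N (left out, the last holds). Time passes only in rows, so rows that do not move let the fingers close, or fill a call up. It gives the time, the measured TCP pose, the force, the opening and the grip force at its end, in the units of the state.
- ctrl.sense(): the state, without advancing time (a new reading comes with each control period).
- ctrl.capture(name): name is "scene" or "side" or "wrist"; returns a dict with "img" (480x640x3 uint8, red, green, blue), "camera_matrix" (3x3 intrinsics, pixels), "R" (3x3) and "t" (3): a world point X has camera coordinates R X + t. Camera axes: x right, y down, z forward; pixel columns grow to the right and rows downward; lengths in mm; the calibration is good to about 2 mm. A picture is of the moment at which its call begins. There is no depth.
- ctrl.finish_job(): hands the job in; it is judged then, once.
Trained networks look in a picture, given as the dict that the camera call returned (one of the last four; its "shot" number tells which), for a name from the list of things; names that differ only in an ending like _2 or _b are one class to them, and where a whole thing is asked for, a point or a joint stands for the part that bears it (a point fixed in the world has none). Each returns a list of dicts, best first, with "score" (0 to 1); they miss things now and then, are a little off and sometimes report something else, mostly with a low value. They report only what shows in the picture. A call takes as long as a camera call.
- ctrl.boxes_of(query, picture): "extent" ([left, top, width, height] in pixels, round what is visible of it).
- ctrl.landmark_of(query, picture): "point" ([column, row] in pixels: a listed point, or the origin of a listed thing).
The state is a dict: "time_s": time; "joints": joint angles; "dq": joint speeds; "tau": joint torques, N m; "eef_pos": TCP position; "ee_rot": TCP orientation; "force": force on the tool from outside, world axes, zero at the start; "wrist_torque": the same for the moment, N m; "grip_width": opening from 0.0 (shut) to 1.0 (fully open); "grip_force": force on a finger pad.
Only numpy, scipy, OpenCV 4.12 (cv2) and the standard library are available. Lean on these libraries where they do the work, as an engineer would, in place of code of your own. Each camera call takes 0.05 s, during which the arm holds its last target. There are 200 camera calls.

### The job

Turn the tea carousel by pushing its rim, or the upright steel pegs on the rim, with the fingertips, until the red tin stands at the front, in line with the white pointer that sticks out of the carousel's foot. Do not touch or lift the tins, which ride along in their places, do not disturb the mugs and the tea box beside it, and leave the carousel at rest.

Things in the scene. Friction and masses are not known exactly. Their poses are not given: they have to be found in the camera images.
- carousel: wooden turntable, 272 mm across, 18 mm thick. Turns either way without end about its upright centre axis and stays where left: about 1 N at a peg turns it, it coasts only a few degrees. Origin on the axis under the deck, 18 mm above the counter (deck top at 36 mm); the frame turns with it. On its diagonals, 68 mm from the axis, are collars 72 mm across and 8 mm high; tins stand in them with 2 mm play
- peg_0 (a point): centre of the top of an upright steel peg fixed on the carousel's rim, on the carousel frame's +x axis, 118 mm from the turning axis; 16 mm across, 43 mm tall above the deck (top 79 mm above the counter), turns with the carousel; midway between two tins
- peg_1 (a point): centre of the top of an upright steel peg fixed on the carousel's rim, on the carousel frame's +y axis, 118 mm from the turning axis; 16 mm across, 43 mm tall above the deck (top 79 mm above the counter), turns with the carousel; midway between two tins
- peg_2 (a point): centre of the top of an upright steel peg fixed on the carousel's rim, on the carousel frame's -x axis, 118 mm from the turning axis; 16 mm across, 43 mm tall above the deck (top 79 mm above the counter), turns with the carousel; midway between two tins
- peg_3 (a point): centre of the top of an upright steel peg fixed on the carousel's rim, on the carousel frame's -y axis, 118 mm from the turning axis; 16 mm across, 43 mm tall above the deck (top 79 mm above the counter), turns with the carousel; midway between two tins
- post_top (a point): top of the wooden ball (22 mm across) on a thin steel post on the carousel's turning axis, 119 mm above the counter, the carousel's highest point
- foot: fixed black round foot under the carousel, 200 mm across and 14 mm high, on the same axis; origin on the axis at the counter. Its +x axis is the front: a white flat tapered pointer 30 mm wide and 8 mm high lies on the counter along +x and shows from under the deck, its tip 205 mm from the axis. The pointer is on the side away from the robot, turned by up to some 30 degrees either way
- front (a point): the front place: point 68 mm from the carousel's axis in the direction of the white pointer, at the height of the deck's top (36 mm above the counter); the red tin's origin belongs here. It does not turn with the carousel
- tin_red: tea tin, an upright closed cylinder 63 mm across and 58 mm tall with a red body and lid, loose (about 0.1 kg), standing in one of the four collars of the carousel; origin at the centre of its underside, z up; which collar it stands in varies
- tin_green: tea tin, an upright closed cylinder 63 mm across and 58 mm tall with a green body and lid, loose (about 0.1 kg), standing in one of the four collars of the carousel; origin at the centre of its underside, z up; which collar it stands in varies
- tin_white: tea tin, an upright closed cylinder 63 mm across and 58 mm tall with a white body and lid, loose (about 0.1 kg), standing in one of the four collars of the carousel; origin at the centre of its underside, z up; which collar it stands in varies
- tin_blue: tea tin, an upright closed cylinder 63 mm across and 58 mm tall with a blue body and lid, loose (about 0.1 kg), standing in one of the four collars of the carousel; origin at the centre of its underside, z up; which collar it stands in varies
- mug_white: white mug, 80 mm across and 90 mm tall with a handle towards its +y, loose beside the carousel; origin at the centre of its underside; leave alone
- mug_blue: blue mug of the same size, loose beside the carousel; origin at the centre of its underside; leave alone
- tea_box: purple carton with a yellow band, 75 x 125 x 75 mm (x, y, z), loose beside the carousel; origin at the centre of its underside; leave alone

How it is judged:
By the outcome, as a careful person would: the job done as asked, in the order asked, and still so for the second after the job is handed in, with the robot touching nothing.
It also fails if it takes over 66 s, if anything falls off the work surface, if the arm or the gripper's body presses on something with over 40 N, if the wrist force passes 120 N, or if a joint passes its speed limit or range.

## Working session

There is one attempt and no reset: what is moved stays moved. The work goes in short steps, Python scripts to look and compute and a tool call to move; the robot and the scene stay as the last step left them, time stands still between calls to the robot, and variables do not carry over. Pictures are saved under pics/ and viewed, at most 10 in all, crops included, and the job is handed in when it is done.

Besides the shell and the picture viewer there is one more tool, called in YAML: its name, and indented under it one key for each argument. send_rows: Moves the arm, as the interface text tells. Its arguments: {"type":"object","properties":{"targets":{"type":"array"},"squeeze":{"type":"number"}},"required":["targets"]}

```bash
mkdir -p pics
cat > h.py <<'E'
import numpy as np, cv2
from rig import ctrl
def save(p,n): cv2.imwrite(f'pics/{n}.png',cv2.cvtColor(p['img'],cv2.COLOR_RGB2BGR))
def ray(p,uv,z):
    K,R,t=[np.array(p[k],float) for k in('camera_matrix','R','t')]
    d=R.T@np.linalg.solve(K,[uv[0],uv[1],1.]); c=-R.T@t
    return c+d*(z-c[2])/d[2]
def proj(p,X):
    K,R,t=[np.array(p[k],float) for k in('camera_matrix','R','t')]
    q=K@(R@np.array(X,float)+t); return q[:2]/q[2]
def lm(p,n,z,k=1):
    for d in ctrl.landmark_of(n,p)[:k]:
        print(n,round(d['score'],2),np.round(d['point']),np.round(ray(p,d['point'],z)[:2],1))
E
python3 - <<'E'
from h import *
for c in('scene','side'):
    p=ctrl.capture(c); save(p,c); print(c)
    for n,z in [('post_top',119),('foot',0),('front',36),('tin_red',36),('tin_green',36),('tin_white',36),('tin_blue',36),('mug_white',0),('mug_blue',0),('tea_box',0)]: lm(p,n,z)
    lm(p,'peg_0',79,4)
s=ctrl.sense();print(s['time_s'],s['eef_pos'],s['ee_rot'])
E
```

```text
scene
post_top 0.69 [358. 227.] [566.5  66.1]
foot 0.33 [245. 318.] [ 735.3 -103.4]
tin_red 0.77 [385. 244.] [500.4 107.8]
tin_green 0.84 [333. 243.] [525.7   5.6]
tin_white 0.97 [382. 278.] [601.7 122.4]
tin_blue 0.93 [334. 277.] [623.5  34.8]
mug_white 0.97 [482. 268.] [481.9 303.2]
mug_blue 0.59 [248. 319.] [735.7 -97.1]
tea_box 0.67 [227. 265.] [ 605.7 -197.7]
peg_0 0.92 [363. 207.] [445.3  47.3]
peg_0 0.84 [421. 242.] [528.9 181.9]
peg_0 0.78 [301. 239.] [581.7 -43.2]
peg_0 0.71 [355. 284.] [676.8  88.3]
side
post_top 0.82 [309. 211.] [560.5  62.3]
front 0.66 [354. 264.] [612.5  -6.3]
tin_red 0.89 [271. 242.] [509.5 111.6]
tin_green 0.8 [298. 273.] [517.3  15.5]
tin_white 0.67 [313. 222.] [603.2 129.3]
tin_blue 0.8 [345. 250.] [616.2  33. ]
mug_white 0.71 [219. 206.] [474.8 303.5]
mug_blue 0.6 [442. 285.] [741.5 -90.1]
tea_box 0.95 [414. 360.] [ 604.6 -198.7]
peg_0 0.78 [248. 256.] [443.   47.7]
peg_0 0.73 [358. 203.] [676.   93.6]
peg_0 0.72 [351. 263.] [582.5 -42.5]
peg_0 0.66 [270. 242.] [489.3  63.1]
1.2 [230.17124763 471.87265854 231.29908825] [-3.48307432e-06  2.24966570e-01  9.74366483e-01  7.38251638e-06]
```

View pics/scene.png

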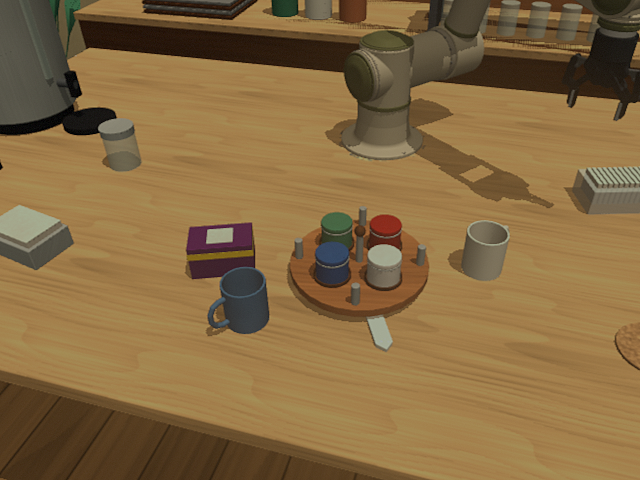

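View pics/side.png

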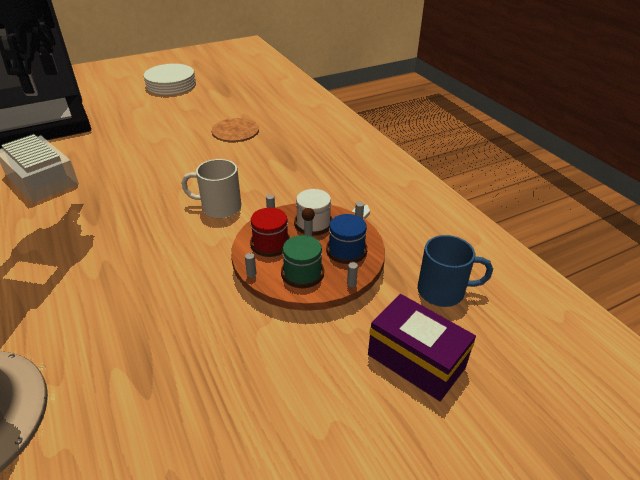

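The scene view shows the pointer from about (372,318) to its tip at (388,347). The red tin is at (385,235), near-left of the axis, and the pegs are well separated. I'll shut the fingers and move above the near peg while refining the pointer.

send_rows:
  targets:
    - [1,-0.0393,-0.0311,0,0,0,0]
    - [1,-0.0393,-0.0311,0,0,0,0]
    - [1,-0.0393,-0.0311,0,0,0,0]
    - [1,-0.0393,-0.0311,0,0,0,0]
    - [1,-0.0393,-0.0311,0,0,0,0]
    - [1,-0.0393,-0.0311,0,0,0,0]
    - [1,-0.0393,-0.0311,0,0,0,0]
    - [1,-0.0393,-0.0311,0,0,0,0]
    - [1,-0.0393,-0.0311,0,0,0,0]
    - [1,-0.0393,-0.0311,0,0,0,0]

```text
time_s: 2.45
eef_pos: [447.6, 18.4, 231.5]
ee_rot: [0.0, 0.225, 0.974, 0.0]
force: [1.4, 0.3, 1.1]
grip_width: 0.001
grip_force: 0.0
```

send_rows:
  targets:
    - [1,0,0,0,0,0,0.15]
    - [1,0,0,0,0,0,0.15]
    - [1,0,0,0,0,0,0.15]
    - [1,0,0,0,0,0,0.15]
    - [1,0,0,0,0,0,0.15]
    - [1,0,0,0,0,0,0]
    - [1,0,0,0,0,0,0]
    - [1,0,0,0,0,0,0]
    - [1,0,0,0,0,0,0]
    - [1,0,0,0,0,0,0]

```text
time_s: 3.7
eef_pos: [447.1, 20.0, 231.3]
ee_rot: [0.0, 0.566, 0.824, 0.0]
force: [0.6, 0.7, 0.1]
grip_width: 0.003
grip_force: 0.0
```

```bash
cat >> h.py <<'E'
def survey(cams=('scene','side')):
    from scipy.optimize import least_squares
    P=[];
    for c in cams:
        p=ctrl.capture(c); 
        pk=[ray(p,d['point'],79)[:2] for d in ctrl.landmark_of('peg_0',p) if d['score']>.4]
        tins={n:ray(p,d[0]['point'],36)[:2] for n in('red','green','white','blue') if (d:=ctrl.landmark_of('tin_'+n,p))}
        post=[ray(p,d['point'],119)[:2] for d in ctrl.landmark_of('post_top',p)[:1]]
        off={'red':0}
        # fit axis + angle: pegs mod 90, post
        f=lambda v:np.concatenate([[min(np.hypot(*(q-v[:2]-118*np.array([np.cos(v[2]+k*np.pi/2),np.sin(v[2]+k*np.pi/2)]))) for k in range(4))  for q in pk],*[(q-v[:2]) for q in post]])
        best=min((least_squares(f,[560,68,a],loss='soft_l1',f_scale=4) for a in np.radians([0,22,45,67])),key=lambda r:r.cost)
        v=best.x; print(c,'axis',v[:2].round(1),'peg deg mod 90',np.degrees(v[2])%90,'cost',round(best.cost,1))
        for n,q in tins.items(): print('  ',n,np.round(q,1),round(float(np.degrees(np.arctan2(*(q-v[:2])[::-1]))),1))
E
python3 - <<'E'
from h import *
survey()
p=ctrl.capture('scene'); im=p['img'][310:355,355:405]
hsv=cv2.cvtColor(im,cv2.COLOR_RGB2HSV); m=((hsv[...,1]<70)&(hsv[...,2]>120)).astype(np.uint8)
n,l,s,c=cv2.connectedComponentsWithStats(m); k=1+np.argmax(s[1:,4]); print(s[k])
v,u=np.where(l==k); X=np.array([ray(p,(a+355,b+310),8)[:2] for a,b in zip(u,v)])
far=X[np.argsort(-X[:,0])[:4]].mean(0); ctr=X.mean(0); print('tip',far,'ctr',ctr)
for A in([559,69],[562,67]): print([np.degrees(np.arctan2(*(q-A)[::-1])) for q in(far,ctr)],np.hypot(*(far-A)))
w=np.linalg.svd(X-ctr)[2][0]; print('axis dir',np.degrees(np.arctan2(w[1],w[0])))
p=ctrl.capture('wrist'); save(p,'wrist1'); lm(p,'peg_0',79,5); lm(p,'post_top',119)
s=ctrl.sense();print(s['time_s'],s['eef_pos'],s['ee_rot'],s['grip_width'],s['joints'])
E
```

```text
scene axis [562.   67.1] peg deg mod 90 8.87288164894084 cost 208.7
   red [505.3 104.5] 146.6
   green [522.8  11.3] -125.1
   white [611.1 128.3] 51.3
   blue [614.6  32.3] -33.5
side axis [560.   68.1] peg deg mod 90 10.368450217358491 cost 41.5
   red [509.4 110.5] 140.1
   green [520.1  12.4] -125.7
   white [601.6 131.2] 56.6
   blue [620.7  34.9] -28.6
[ 12   5  26  35 538]
tip [746.02798838 158.9674729 ] ctr [709.91371011 142.13366687]
[np.float64(25.689298550768257), np.float64(25.855099823140034)] 207.54183822943398
[np.float64(26.5534627527925), np.float64(26.928568795337863)] 205.7287451402844
axis dir 26.52476768525498
peg_0 0.95 [590. 242.] [676.9  89.9]
peg_0 0.95 [321. 192.] [445.8  47. ]
peg_0 0.79 [506.  64.] [538.7 185.1]
peg_0 0.66 [419. 336.] [581.1 -46.8]
peg_0 0.21 [491. 373.] [664.7 -57.6]
post_top 0.62 [482. 232.] [563.3  68.2]
4.6 [447.04807463  20.04978433 231.29563446] [-2.92473209e-06  5.66226509e-01  8.24249683e-01 -5.99226645e-06] -0.00297916427843775 [-2.18083506e-01  1.40931012e-01  1.71504364e+00 -9.29744373e-06
  1.28562792e+00 -5.85036165e-01]
```

View pics/wrist1.png

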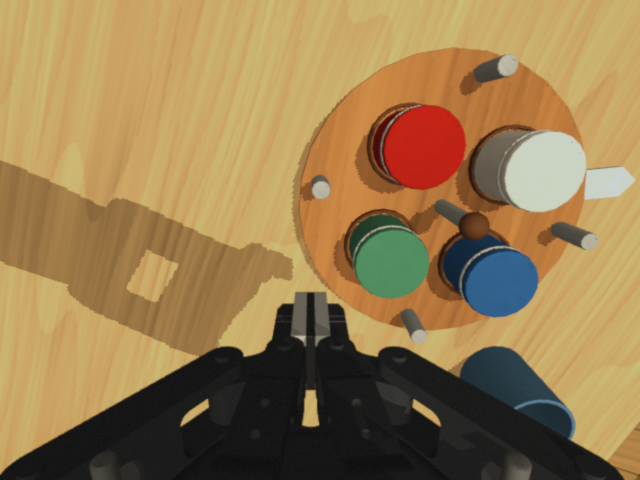

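The wrist view shows the near peg at (321,188) with clear space on its right-hand side, where the fingers can go down. The axis is near (561,68), the red tin is at about 145° and the pointer at about 26.3°. That makes it about 119° of clockwise turning.

send_rows:
  targets:
    - [1,0,0,0.04,0,0,-0.03]
    - [1,0,0,0.04,0,0,0]
    - [1,0,0,0.04,0,0,0]
    - [1,0,0,0.03,0,0,0]
    - [1,0,0,0.023,0,0,0]
    - [1,0,0,0,0,0,0]
    - [1,0,0,0,0,0,0]
    - [1,0.0043,0.0001,0,0,0,0.035]
    - [1,0.0043,0.0001,0,0,0,0.035]
    - [1,0.0043,0.0001,0,0,0,0.035]

```text
time_s: 5.85
eef_pos: [443.4, 32.1, 59.5]
ee_rot: [0.001, 0.597, 0.802, 0.0]
force: [-0.6, -1.1, -0.6]
grip_width: 0.003
grip_force: 0.4
```

send_rows:
  targets:
    - [1,0.0043,0.0001,0,0,0,0.035]
    - [1,0.0062,0.0002,0,0,0,0.05]
    - [1,0.0087,0.0003,0,0,0,0.07]
    - [1,0.0087,0.0003,0,0,0,0.07]
    - [1,0.0087,0.0003,0,0,0,0.07]
    - [1,0.0087,0.0003,0,0,0,0.07]
    - [1,0.0087,0.0003,0,0,0,0.07]
    - [1,0.0062,0.0002,0,0,0,0.05]
    - [1,0.0043,0.0001,0,0,0,0.035]
    - [1,0.0025,0,0,0,0,0.02]

```text
time_s: 7.1
eef_pos: [441.9, 98.5, 59.3]
ee_rot: [0.001, 0.789, 0.614, 0.001]
force: [0.3, -0.4, -0.0]
grip_width: 0.002
grip_force: 0.5
```

Run:
```python
from h import *
survey()
s=ctrl.sense();print(s['time_s'],s['eef_pos'],s['ee_rot'],s['force']); d=s['eef_pos'][:2]-np.array([561,68]); print(np.degrees(np.arctan2(d[1],d[0]))%360,np.hypot(*d)); a=s['ee_rot']; print('x heading',2*np.degrees(np.arctan2(a[2],a[1])))
p=ctrl.capture('side'); save(p,'side2')
```

```text
scene axis [555.7  64.8] peg deg mod 90 66.25600148885587 cost 36.6
   red [538.4 132.2] 104.4
   green [497.8  44.9] -161.0
   white [633.1  90.6] 18.4
   blue [591.   11.3] -56.6
side axis [560.8  69.1] peg deg mod 90 68.25166383425854 cost 60.4
   red [536.2 132.6] 111.2
   green [498.8  43.6] -157.7
   white [630.4  97.8] 22.5
   blue [592.    2.8] -64.9
7.8 [441.40637028  98.43231855  58.2938414 ] [-4.85789690e-06  7.89136493e-01  6.14217873e-01 -4.84700480e-06] [-0.13485367  0.50708942 -0.01103663]
165.72326704473022 123.40487139031976
x heading 75.79022304929494
```

View pics/side2.png

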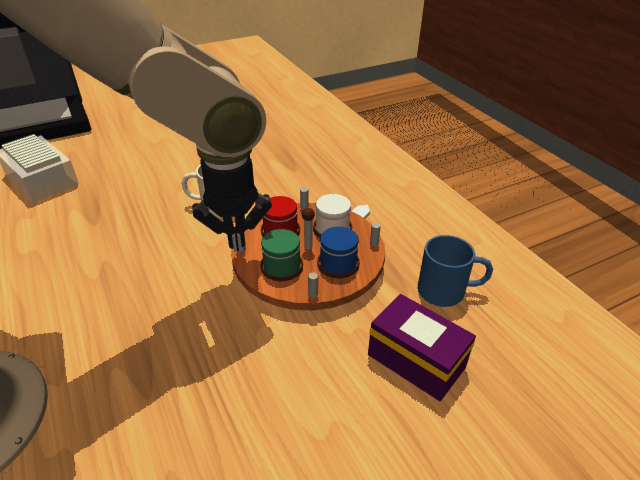

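The side view shows the fingers behind the near peg at (237,245), and the carousel has turned about 33° cleanly. I'll carry on for another 74° or so.

send_rows:
  targets:
    - [1,0.0043,0.0001,0,0,0,0.035]
    - [1,0.0062,0.0002,0,0,0,0.05]
    - [1,0.0087,0.0003,0,0,0,0.07]
    - [1,0.0099,0.0004,0,0,0,0.08]
    - [1,0.0099,0.0004,0,0,0,0.08]
    - [1,0.0099,0.0004,0,0,0,0.08]
    - [1,0.0099,0.0004,0,0,0,0.08]
    - [1,0.0099,0.0004,0,0,0,0.08]
    - [1,0.0099,0.0004,0,0,0,0.08]
    - [1,0.0099,0.0004,0,0,0,0.08]

```text
time_s: 9.1
eef_pos: [490.7, 169.9, 58.1]
ee_rot: [-0.0, 0.955, 0.298, -0.001]
force: [-1.9, -1.4, 0.3]
grip_width: 0.002
grip_force: 0.6
```

send_rows:
  targets:
    - [1,0.0099,0.0004,0,0,0,0.08]
    - [1,0.0099,0.0004,0,0,0,0.08]
    - [1,0.0099,0.0004,0,0,0,0.08]
    - [1,0.0099,0.0004,0,0,0,0.08]
    - [1,0.0087,0.0003,0,0,0,0.07]
    - [1,0.0087,0.0003,0,0,0,0.07]
    - [1,0.0062,0.0002,0,0,0,0.05]
    - [1,0.0043,0.0001,0,0,0,0.035]
    - [1,0.0025,0,0,0,0,0.02]
    - [1,0.0012,0,0,0,0,0.01]

```text
time_s: 10.35
eef_pos: [557.4, 191.8, 58.1]
ee_rot: [0.0, 1.0, 0.016, -0.0]
force: [-1.3, 0.4, 0.2]
grip_width: 0.001
grip_force: 0.5
```

Run:
```python
from h import *
survey()
s=ctrl.sense();print(s['time_s'],s['eef_pos'],s['ee_rot'],s['force']); d=s['eef_pos'][:2]-np.array([561,68]); print(np.degrees(np.arctan2(d[1],d[0]))%360,np.hypot(*d)); a=s['ee_rot']; print('x heading',2*np.degrees(np.arctan2(a[2],a[1])))
for n in ('scene','wrist'):
    p=ctrl.capture(n); save(p,n+'3')
    for d in ctrl.landmark_of('peg_0',p)[:5]: 
        q=ray(p,d['point'],79)[:2]-[561,68]; print(n,round(d['score'],2),np.round(d['point']),np.degrees(np.arctan2(q[1],q[0])),np.hypot(*q))
```

```text
scene axis [561.2  66.9] peg deg mod 90 83.06469253790851 cost 27.9
   red [611.6 113.6] 42.8
   green [515.9 119. ] 131.0
   white [613.   11.5] -46.9
   blue [508.4  29.6] -144.7
side axis [558.7  68.7] peg deg mod 90 81.99944600731578 cost 78.1
   red [621.  117.9] 38.3
   green [521.6 120.3] 125.7
   white [604.4  18.8] -47.5
   blue [620.1 113.6] 36.2
11.05 [557.55910623 191.76632833  58.33239089] [1.89360190e-05 9.99865423e-01 1.64053706e-02 1.02152635e-05] [-0.21775175 -0.22348394 -0.77798772]
91.59250034692464 123.81415015761762
x heading 1.8800013315955397
scene 0.96 [419. 254.] 86.55828202715968 115.0266872520686
scene 0.67 [335. 280.] -8.481722527502871 115.57341582736166
scene 0.67 [382. 211.] 169.58068947952557 114.02906460067727
scene 0.58 [302. 227.] -98.0774103885042 122.14674139673302
wrist 0.71 [324. 295.] 83.2856459098769 119.18115847942792
```

View pics/scene3.png

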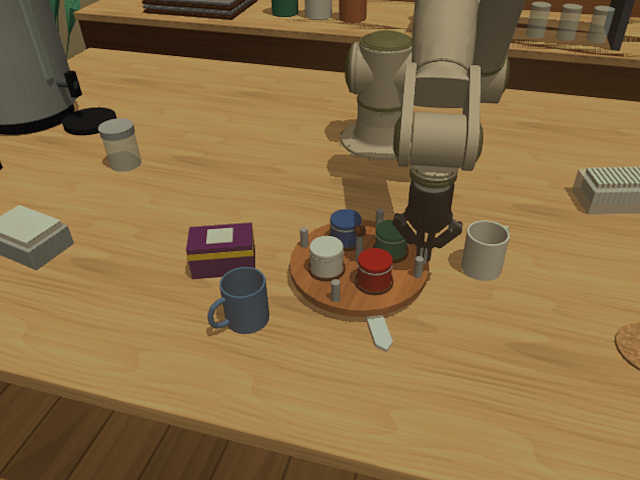

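The scene view shows the red tin at (375,270), just short of the pointer, which starts at (375,320). The peg estimate is about 83° and needs to be about 71°. I'll push it the last stretch slowly.

send_rows:
  targets:
    - [1,0.0025,0,0,0,0,0.02]
    - [1,0.0037,0.0001,0,0,0,0.03]
    - [1,0.0037,0.0001,0,0,0,0.03]
    - [1,0.0037,0.0001,0,0,0,0.03]
    - [1,0.0037,0.0001,0,0,0,0.03]
    - [1,0.0025,0,0,0,0,0.02]
    - [1,0.0019,0,0,0,0,0.015]
    - [1,0.0012,0,0,0,0,0.01]
    - [1,0,0,0,0,0,0]
    - [1,0,0,0,0,0,0]

```text
time_s: 12.5
eef_pos: [580.5, 190.3, 58.3]
ee_rot: [0.0, 0.997, -0.076, 0.0]
force: [-0.1, -0.8, -0.4]
grip_width: -0.002
grip_force: 0.0
```

send_rows:
  targets:
    - [1,-0.005,0,0,0,0,0]
    - [1,-0.005,0,0,0,0,0]
    - [1,0,0,-0.04,0,0,0]
    - [1,0,0,-0.05,0,0,0]
    - [1,0,0,-0.05,0,0,0]
    - [1,0,0,-0.05,0,0,0]
    - [1,-0.05,0,-0.04,0,0,0]
    - [1,-0.05,0,0,0,0,0]
    - [1,-0.03,0,0,0,0,0]
    - [1,0,0,0,0,0,0]

```text
time_s: 13.75
eef_pos: [441.7, 211.8, 288.0]
ee_rot: [-0.0, 0.997, -0.075, 0.001]
force: [0.8, -0.7, -0.3]
grip_width: -0.006
grip_force: 0.0
```

Run:
```python
from h import *
survey()
s=ctrl.sense();print(s['time_s'],s['eef_pos'],s['ee_rot'],s['force'])
for n in ('scene','side','wrist'):
    p=ctrl.capture(n); save(p,n+'4')
    for d in ctrl.landmark_of('peg_0',p)[:5]: 
        q=ray(p,d['point'],79)[:2]-[561,68]; print(n,round(d['score'],2),np.round(d['point']),np.degrees(np.arctan2(q[1],q[0])),np.hypot(*q))
```

```text
scene axis [559.3  65.4] peg deg mod 90 72.2450428274499 cost 630.7
   red [622.8  98.3] 27.4
   green [528.8 120.7] 118.9
   white [594.6  12.7] -56.1
   blue [497.   39.2] -157.2
side axis [561.8  70.7] peg deg mod 90 71.90474264609293 cost 22.3
   red [622.4  98.3] 24.4
   green [535.9 131.4] 113.1
   white [596.6  10.3] -60.0
   blue [500.1  30. ] -146.6
14.45 [443.25052974 211.35707171 287.30015505] [ 3.95117098e-06  9.97103553e-01 -7.60559265e-02 -3.40405735e-05] [ 0.1857062   1.02429595 -0.19197737]
scene 0.97 [308. 222.] -108.16703189645685 121.03257761456352
scene 0.8 [323. 277.] -18.81702067166539 120.66990112158915
scene 0.77 [392. 210.] 161.71150709762068 126.12910212456994
scene 0.75 [413. 264.] 70.87429199775247 115.94133400295446
side 0.94 [376. 218.] -14.126399113534895 123.01406663301715
side 0.72 [318. 276.] -108.78807065630305 119.44816713892915
side 0.66 [239. 233.] 158.83643949748674 117.319518314062
side 0.64 [296. 190.] 74.15674748117716 118.88236949678372
wrist 0.9 [577.  80.] -109.67437534689564 117.57167108183151
wrist 0.8 [414. 186.] 160.31461889270415 118.93243615256881
wrist 0.66 [317.  29.] 72.52393301710026 118.76644291951622
wrist 0.55 [231. 177.] 109.7224522671786 227.59258563033725
```

View pics/wrist4.png

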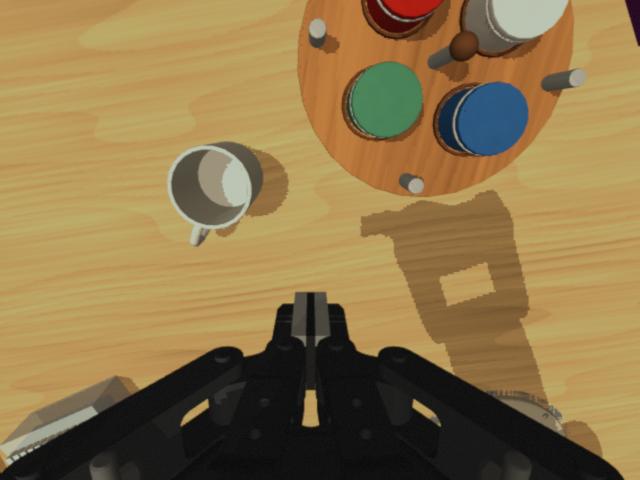

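From the wrist the carousel looks aligned (pegs about 71.5°, target about 71.3°), but the pointer is out of view. I'll take one look from above with both in frame.

send_rows:
  targets:
    - [1,0,0,-0.03,0,0,0]
    - [1,0,0,-0.03,0,0,0]
    - [1,0.02,0.03,0,0,0,0]
    - [1,0.02,0.03,0,0,0,0]
    - [1,0.02,0.03,0,0,0,0]
    - [1,0.02,0.02,0,0,0,0]
    - [1,0.01,0,0,0,0,0]
    - [1,0,0,0,0,0,0]
    - [1,0,0,0,0,0,0]
    - [1,0,0,0,0,0,0]

```text
time_s: 16.0
eef_pos: [515.1, 89.7, 347.6]
ee_rot: [-0.0, 0.997, -0.075, 0.0]
force: [-0.1, -0.2, -0.2]
grip_width: -0.004
grip_force: 0.0
```

Run:
```python
from h import *
p=ctrl.capture('wrist'); save(p,'wrist5'); survey(('wrist',))
hsv=cv2.cvtColor(p['img'],cv2.COLOR_RGB2HSV)
u0,v0=proj(p,[710,142,8]).astype(int); print(u0,v0)
m=((hsv[...,1]<60)&(hsv[...,2]>150)).astype(np.uint8)
n,l,s,c=cv2.connectedComponentsWithStats(m)
k=min(range(1,n),key=lambda i:np.hypot(c[i][0]-u0,c[i][1]-v0)+1e3*(s[i,4]<80)); print(s[k],c[k])
v,u=np.where(l==k); X=np.array([ray(p,q,8)[:2] for q in zip(u,v)])
C=X.mean(0); w=np.linalg.svd(X-C)[2][0]; print(C,'dir',np.degrees(np.arctan2(w[1],w[0])))
post=[ray(p,d['point'],119)[:2] for d in ctrl.landmark_of('post_top',p)[:1]]; print(post)
for A in ([561,68],): print(np.degrees(np.arctan2(*(C-A)[::-1])),np.hypot(*(X-A).T).max())
```

```text
wrist axis [559.5  69.3] peg deg mod 90 72.92538622207985 cost 8.8
   red [619.1 100.5] 27.7
   green [531.4 131.8] 114.2
   white [592.    7.8] -62.1
   blue [495.4  39.4] -155.0
241 30
[ 217    1   46   58 1403] [237.75267284  28.23378475]
[712.60239964 145.8923559 ] dir -152.7337747421062
[array([559.10101675,  68.13356862])]
27.193812667501142 204.91684631972996
```

View pics/wrist5.png

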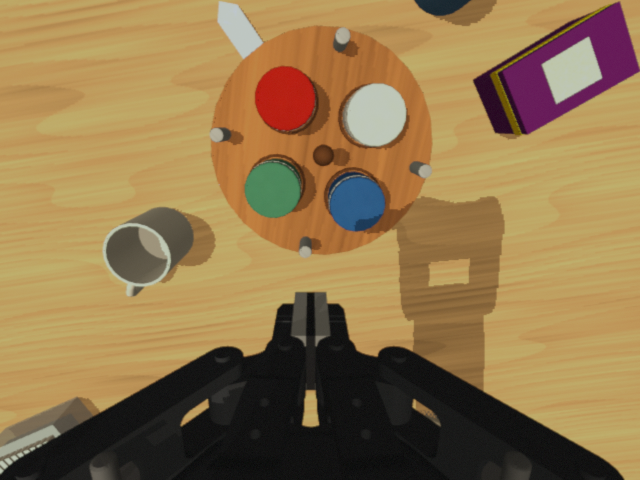

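The wrist view shows the red tin at (286,100), in line between the post at (323,156) and the pointer at (240,30). In this picture the tin is at about 27.8° and the pointer at about 27.2°. The arm is clear, so I'm handing in.

```bash
python3 -c "
from rig import ctrl
print(ctrl.finish_job())"
```

```text
the job is handed in; nothing more can be done
None
```

The red tin stands at the front within about 1° of the white pointer; the carousel is at rest, the arm is clear of everything, and the job was handed in at about 16 s.

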